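# Feel out the thread hand and free the horseshoe washer on an arbor

## Robot

A 6-joint arm with a two-finger parallel gripper is mounted at the origin on the work surface; the furniture and walls round the work are solid. World frame = base frame: x ahead of the robot, y to its left, z up, the work surface at z = 0. Lengths are in m, angles in rad, forces in N, time in s.
With the tool pointing down it reaches from about 0.25 to 0.775 m from the base axis. Payload 4 kg.
Tool frame: the origin (TCP) lies midway between the tips of the shut fingers; the grasp point (between the pads) lies 19 mm behind it (arm.tcp_to_grasp is the distance from the TCP to the grasp point, in m); z points along the fingers, y is the direction in which the jaws open and shut (so a half turn about z gives the same grasp; the last joint's range is limited). The gripper opens to 94 mm and grips with 3 to 60 N. Pads are 16 mm wide; open, the fingers measure 119 mm over their backs; the gripper's body (75 mm by 177 mm) begins 78 mm behind the grasp point.
Start: joints at [-1.433, 0.087, 1.371, -0, 1.684, -0.103], TCP at [0.131, -0.534, 0.206] pointing down, gripper open.
Joint ranges: [-3.1, 3.1], [-0.76, 2.03], [0.27, 2.55], [-1.08, 4.22], [0.17, 2.65], [-2.57, 2.57]. Speed limits (rad/s): [2.79, 2.79, 3.14, 3.14, 3.14, 3.14].

## Interface

Orientations are given as a 3x3 rotation matrix whose columns are the frame's x, y, z axes.
In Python, from cell import arm gives the robot as it stands.
- The arm moves only by the shell command python3 -m crank 'ROWS' [OPENING] [FORCE]. ROWS is JSON, a list of rows, each a list of 6 numbers: the shift along the tool's x, y, z in mm, then the turn, a rotation vector about the tool's x, y, z in degrees. A call has 1 to 12 rows; each row is the pose to reach, as a shift and turn from the pose commanded when the call began, along the tool's axes at that moment; what a row does not reach only later rows make up. A row lasts 1/10 s, in which the tool goes at most 50 mm and 8.59 degrees, less where a joint would pass 70% of its speed; a pose out of reach is approached as far as the arm can. A call with a gripper value outside its range is refused whole. OPENING is the closure in counts, from 0 (fully open) to 255 (shut), set as the call begins (- or left out, the last holds). The fingers move at their own pace and stop on an object; FORCE is the grip in N (left out, the last holds). Time passes only in rows, so rows that repeat a pose let the fingers close. It gives the time, the measured TCP pose, the force and the opening at its end, in the units of the state.
- arm.state(): the state, without advancing time (a new reading comes with each control period).
- arm.camera(name): name is "side" or "top" or "wrist"; returns the picture (384x512x3 uint8, red, green, blue); there is no depth.
- arm.camera_info(name): a dict with "camera_matrix" (3x3 intrinsics, pixels), "R" (3x3) and "t" (3): a world point X has camera coordinates R X + t; the wrist camera has in their place "tool_from_camera" (4x4, takes a point from camera to tool coordinates, whose origin is the TCP and whose axes are the flange's). Camera axes: x right, y down, z forward; pixel columns grow to the right and rows downward; lengths in m; the calibration is good to about 2 mm. The wrist camera is an equidistant fisheye: a pixel r from the principal point sees the ray r / f radians off the axis. A picture is of the moment at which its call begins: read the wrist's pose just before it. camera_info takes no time and is no camera call.
- arm.sign_off(): hands the job in, once; it reports no verdict.
Trained networks look in the newest picture that a camera, given by its name, has taken for a name from the list of things; names that differ only in an ending like _2 or _b are one class to them, and where a whole thing is asked for, a point or a joint stands for the part that bears it (a point fixed in the world has none). Each returns a list of dicts, best first, with "conf" (0 to 1); they miss things now and then, are a little off and sometimes report something else, mostly with a low value. They report only what shows in the picture. A call takes as long as a camera call. They do not tell look-alikes from the thing itself.
- arm.boxes_of(query, camera): "box" ([left, top, right, bottom] in pixels, round what is visible of it).
- arm.cut_out(query, camera): "mask" (384x512 bool, what is visible of it) and "box" ([left, top, right, bottom] in pixels, round what is visible of it).
The state is a dict: "clock": time; "qpos": joint angles; "joint_vel": joint speeds; "effort": joint torques, N m; "tool_pos": TCP position; "tool_rot": TCP orientation; "wrist_force": force on the tool from outside, world axes, zero at the start; "torque": the same for the moment, N m; "gripper_width": opening from 0.0 (shut) to 1.0 (fully open).
Only numpy, scipy, OpenCV 4.12 (cv2) and the standard library are available. Lean on these libraries where they do the work, as an engineer would, in place of code of your own. Each camera call takes 0.05 s, during which the arm holds its last target. There are 200 camera calls.

## Task

The bearing ring is clamped on one of three look-alike arbors, and nobody marked which of them are cut left-hand. Feel gently which way its nut gives - if it only winds up hard, stop at once, for wrenching on tears the stud's rubber bush - and back it off, a third of a turn or more, until its collar stands clear of the horseshoe washer. Then, without wrenching the washer against the nut, draw it out by its fin and lay it flat on the bench, fin up, well clear of the arbor and without dropping it, leaving the ring seated in its place and the spare arbors and other things alone.

Things in the scene. Friction and masses are not known exactly. Their poses are not given: they have to be found in the camera images.
- ring: plain light-grey steel bearing ring, 96 mm outside, 68 mm bore, 20 mm high, 0.7 kg, lying on the loaded arbor's foot round its spigot (1.5 mm play all round). Origin: centre of its underside, 14 mm above the bench
- washer: steel horseshoe washer, 84 mm across, 8 mm thick, 0.3 kg, on the ring under the nut's collar, 34 to 42 mm above the bench. Origin: centre of its round outline, underside; z up, x along its tail. A 24 mm slot for the stud opens to -x. A counterbore in its top, 56 mm across, 2.5 mm deep, holds the collar until the nut has risen over 2.5 mm (113 degrees; 140 to 170 clears easily)
- washer_fin (a point): middle of the upright fin on the washer's 22 mm wide tail, 74 mm from the washer's origin along its x, 21.5 mm above its underside; axes as the washer's. Fin: 10 mm thick (along y), 28 mm long (along x), from 16 mm below to 12 mm above this point. Once the nut is raised the washer is drawn out level along +x and is clear of the collar after about 70 mm
- arbor_a: one of three look-alike arbors fixed to the bench: round foot 116 mm across, 14 mm high; on it a spigot 65 mm across, up to 20 mm; an upright 20 mm threaded stud ending 85 mm above the bench. Origin: centre of the foot's underside. The one at the ring's x, y (changes each time) is loaded, the others are spares. Some threads are left-hand, some right-hand; they look the same
- arbor_b: one of three look-alike arbors fixed to the bench: round foot 116 mm across, 14 mm high; on it a spigot 65 mm across, up to 20 mm; an upright 20 mm threaded stud ending 85 mm above the bench. Origin: centre of the foot's underside. The one at the ring's x, y (changes each time) is loaded, the others are spares. Some threads are left-hand, some right-hand; they look the same
- arbor_c: one of three look-alike arbors fixed to the bench: round foot 116 mm across, 14 mm high; on it a spigot 65 mm across, up to 20 mm; an upright 20 mm threaded stud ending 85 mm above the bench. Origin: centre of the foot's underside. The one at the ring's x, y (changes each time) is loaded, the others are spares. Some threads are left-hand, some right-hand; they look the same
- nut_a_grip (a point): point on the axis of arbor_a's collar nut, 60 mm above the bench when tight, half way up its hexagon (36 mm across flats, 28 mm high, flats 21 mm wide). z up; x square to one pair of flats (others every 60 degrees). Below: collar 50 mm across, 6 mm thick; the stud stands 11 mm out of the top. One way of turning, unknown beforehand, loosens: it gives steadily at 0.45 N m and rises 8 mm a turn
- nut_b_grip (a point): point on the axis of arbor_b's collar nut, 60 mm above the bench when tight, half way up its hexagon (36 mm across flats, 28 mm high, flats 21 mm wide). z up; x square to one pair of flats (others every 60 degrees). Below: collar 50 mm across, 6 mm thick; the stud stands 11 mm out of the top. One way of turning, unknown beforehand, loosens: it gives steadily at 0.45 N m and rises 8 mm a turn
- nut_c_grip (a point): point on the axis of arbor_c's collar nut, 60 mm above the bench when tight, half way up its hexagon (36 mm across flats, 28 mm high, flats 21 mm wide). z up; x square to one pair of flats (others every 60 degrees). Below: collar 50 mm across, 6 mm thick; the stud stands 11 mm out of the top. One way of turning, unknown beforehand, loosens: it gives steadily at 0.45 N m and rises 8 mm a turn
- stud_a (a joint): wind-up of arbor_a's stud, with its nut, in its rubber bush at the spigot: rad, anticlockwise from above positive, 0 at rest, 5 N m per rad, springs back when let go. Loosening, it winds up about 0.09 and stays so while the nut turns on; the tightening way the nut is fast on the thread and the stud just winds up with the hand. More than 0.2 (1 N m) tears the bush
- stud_b (a joint): wind-up of arbor_b's stud, with its nut, in its rubber bush at the spigot: rad, anticlockwise from above positive, 0 at rest, 5 N m per rad, springs back when let go. Loosening, it winds up about 0.09 and stays so while the nut turns on; the tightening way the nut is fast on the thread and the stud just winds up with the hand. More than 0.2 (1 N m) tears the bush
- stud_c (a joint): wind-up of arbor_c's stud, with its nut, in its rubber bush at the spigot: rad, anticlockwise from above positive, 0 at rest, 5 N m per rad, springs back when let go. Loosening, it winds up about 0.09 and stays so while the nut turns on; the tightening way the nut is fast on the thread and the stud just winds up with the hand. More than 0.2 (1 N m) tears the bush
- bolt: bystander: rusty hexagon bolt standing on its head, 28 x 24 x 55 mm, behind the loaded arbor. Origin: centre of its underside
- rusty_nut: bystander: rusty loose hexagon nut, 40 x 34 x 18 mm, lying to the right of the loaded arbor. Origin: centre of its underside
- offcut: bystander: flat steel offcut, 50 x 34 x 8 mm, farther to the right. Origin: centre of its underside
Not all that is in view belongs to the job. There is more than one size of the washer; the one meant has the size given above.

How it is judged:
On the way, in this order (a step that is already met when the one before it is completed fails the run):
1. the nut over the ring is backed off until it has risen 2.4 mm (((horizontal distance between arbor_a and ring below 0.03 m and height (world z) of nut_a_grip above 0.0621 m) or (horizontal distance between arbor_b and ring below 0.03 m and height (world z) of nut_b_grip above 0.0621 m) or (horizontal distance between arbor_c and ring below 0.03 m and height (world z) of nut_c_grip above 0.0621 m))), for 0.2 s.
2. the washer is drawn out from under the nut (horizontal distance between washer and ring above 0.07 m), for 0.1 s.
At the end, for the whole second after the job is handed in: The nut over the ring stands backed off, risen at least 2.4 mm from tight; the washer lies at rest flat on the bench (underside centre less than 12 mm up, tilt under 0.12 rad, fin up), its centre more than 100 mm from the ring's centre; the ring is within 10 mm of where it lay (((horizontal distance between arbor_a and ring below 0.03 m and height (world z) of nut_a_grip above 0.0621 m) or (horizontal distance between arbor_b and ring below 0.03 m and height (world z) of nut_b_grip above 0.0621 m) or (horizontal distance between arbor_c and ring below 0.03 m and height (world z) of nut_c_grip above 0.0621 m)) and height (world z) of washer below 0.012 m and angle between washer's own z axis and vertical below 0.12 rad and horizontal distance between washer and ring above 0.1 m and linear speed of washer below 0.02 m/s and distance of ring from where it was at the start of the episode below 0.01 m); the robot touches nothing.
It fails at once if a stud is wound up more than 0.2 rad (1 N m) in its bush (value of joint any of stud_a, stud_b, stud_c above 0.2 rad or value of joint any of stud_a, stud_b, stud_c below -0.2 rad).
It fails at once if a spare arbor's nut is loosened by more than about 0.4 rad (0.5 mm up) ((horizontal distance between arbor_a and ring above 0.1 m and height (world z) of nut_a_grip above 0.0602 m) or (horizontal distance between arbor_b and ring above 0.1 m and height (world z) of nut_b_grip above 0.0602 m) or (horizontal distance between arbor_c and ring above 0.1 m and height (world z) of nut_c_grip above 0.0602 m)).
It fails at once if the washer is wrenched against the nut or stud with more than 40 N (contact force between washer and arbor_a above 40 N or contact force between washer and arbor_b above 40 N or contact force between washer and arbor_c above 40 N).
It fails at once if the washer is dropped or thrown (faster than 1 m/s) (linear speed of washer above 1 m/s).
It fails at once if the ring is shifted or lifted more than 10 mm, or a bystander shifted more than 15 mm (distance of ring from where it was at the start of the episode above 0.01 m or distance of any of bolt, rusty_nut, offcut from where it was at the start of the episode above 0.015 m).
It also fails if it takes over 67 s, if anything falls off the work surface, if the arm or the gripper's body presses on something with over 40 N, if the wrist force passes 120 N, or if a joint passes its speed limit or range.

## Working session

There is one attempt and no reset: what is moved stays moved. The work goes in short steps, Python scripts to look and compute and a shell command to move; the robot and the scene stay as the last step left them, time stands still between calls to the robot, and variables do not carry over. Pictures are saved under pics/ and viewed, about 8 in all and at most 12, crops included, and the job is handed in when it is done.

```bash
ls; mkdir -p pics; python3 - <<'E'
from cell import arm
import cv2,numpy as np
s=arm.state();print(s)
ims=[]
for c in("side","top"):
    im=arm.camera(c);cv2.imwrite(f"pics/{c}0.png",im[:,:,::-1])
    for q in("ring","washer","washer_fin","arbor_a","nut_a_grip","bolt","rusty_nut","offcut"):
        print(c,q,[(round(d["conf"],2),[int(v) for v in d["box"]]) for d in arm.boxes_of(q,c)])
    i=arm.camera_info(c);print(i)
print(arm.camera_info("wrist"),arm.tcp_to_grasp)
E
```

```text
pics
{'clock': 0.0, 'qpos': array([-1.43311425e+00,  8.79245982e-02,  1.37221066e+00, -1.85993187e-05,
        1.68355887e+00, -1.03086718e-01]), 'joint_vel': array([ 5.21294172e-04,  9.03233175e-05, -2.14499379e-03,  1.52471628e-05,
        3.00665204e-03, -2.91278782e-04]), 'effort': array([-3.34565848e-04, -3.40188289e+01, -3.02427399e+01,  7.18614995e-02,
        3.31228820e-02, -1.74523993e-04]), 'tool_pos': array([ 0.13107116, -0.53361469,  0.20434288]), 'tool_rot': array([[ 9.71155468e-01,  2.38446983e-01, -3.06728927e-04],
       [ 2.38447098e-01, -9.71153262e-01,  2.07905493e-03],
       [ 1.97863578e-04, -2.09222419e-03, -9.99997792e-01]]), 'wrist_force': array([ 0.81889616,  0.33844585, -0.90750252]), 'torque': array([ 0.00178983, -0.00190539,  0.01855488]), 'gripper_width': 0.9921027472000152}
side ring [(0.58, [208, 187, 245, 197]), (0.34, [221, 235, 240, 253])]
side washer [(0.5, [173, 170, 192, 184]), (0.41, [213, 183, 239, 193])]
side washer_fin [(0.48, [173, 171, 195, 183]), (0.42, [215, 182, 243, 190])]
side arbor_a [(0.85, [247, 245, 312, 309]), (0.78, [208, 172, 2
[... 1398 characters left out ...]
62128],
       [-0.98431757,  0.02103781, -0.1751466 ],
       [ 0.17514156, -0.00209619, -0.98454103]]), 't': array([-0.01459327,  0.49687711,  1.38423349])}
{'camera_matrix': array([[297.31863964,   0.        , 258.94311131],
       [  0.        , 297.31863964, 192.09565793],
       [  0.        ,   0.        ,   1.        ]]), 'tool_from_camera': array([[ 9.78164990e-04, -9.72350520e-01, -2.33524107e-01,
         6.74909940e-02],
       [ 9.99999034e-01,  1.18183583e-03, -7.32235472e-04,
         2.23672074e-04],
       [ 9.87976698e-04, -2.33523165e-01,  9.72350737e-01,
        -1.80009652e-01],
       [ 0.00000000e+00,  0.00000000e+00,  0.00000000e+00,
         1.00000000e+00]])} 0.0188
```

```bash
cat > h.py <<'E'
from cell import arm
import cv2,numpy as np
def ray(c,uv):
    i=arm.camera_info(c);K=i["camera_matrix"]
    p=np.linalg.solve(K,[*uv,1.])
    if c!="wrist":
        R=i["R"];return -R.T@i["t"],R.T@p
    s=arm.state();T=i["tool_from_camera"];r=np.hypot(p[0],p[1])
    d=np.array([np.sin(r)*p[0]/max(r,1e-9),np.sin(r)*p[1]/max(r,1e-9),np.cos(r)])
    R=s["tool_rot"];return R@T[:3,3]+s["tool_pos"],R@T[:3,:3]@d
def at(c,uv,z):
    o,d=ray(c,uv);return o+d*(z-o[2])/d[2]
def px(c,X):
    i=arm.camera_info(c);K=i["camera_matrix"]
    if c!="wrist": p=i["R"]@X+i["t"];q=K@p;return q[:2]/q[2]
    s=arm.state();T=i["tool_from_camera"]
    t=s["tool_rot"].T@(np.array(X)-s["tool_pos"]);p=T[:3,:3].T@(t-T[:3,3])
    a=np.arctan2(np.hypot(p[0],p[1]),p[2]);u=p[:2]/max(np.hypot(p[0],p[1]),1e-9)*a
    return K[:2,:2]@u+K[:2,2]
E
python3 - <<'E'
from h import *
a=cv2.imread("pics/side0.png")[150:330,150:400];b=cv2.imread("pics/top0.png")[130:260,110:370]
a=cv2.resize(a,(420,302),interpolation=3);
b=cv2.resize(b,None,fx=3,fy=3,interpolation=3)
cv2.imwrite("pics/c1.png",cv2.resize(cv2.imread("pics/side0.png")[150:330,150:400],None,fx=3.2,fy=3.2,interpolation=3))
cv2.imwrite("pics/c2.png",b)
for uv,z in [((198,201),.04),((189,201),.034),((138,239),.008),((332,157),.03),((340,198),.03),((253,202),.01),((287,212),.004)]: print(uv,at("top",uv,z).round(3))
E
```

```text
(198, 201) [0.449 0.138 0.04 ]
(189, 201) [0.451 0.169 0.034]
(138, 239) [0.327 0.346 0.008]
(332, 157) [ 0.595 -0.326  0.03 ]
(340, 198) [ 0.451 -0.345  0.03 ]
(253, 202) [ 0.446 -0.048  0.01 ]
(287, 212) [ 0.409 -0.165  0.004]
```

View pics/c1.png

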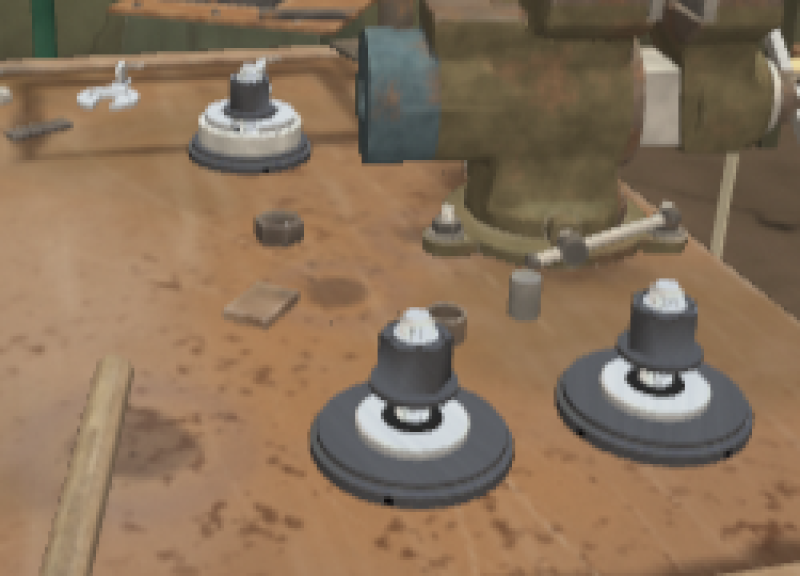

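View pics/c2.png

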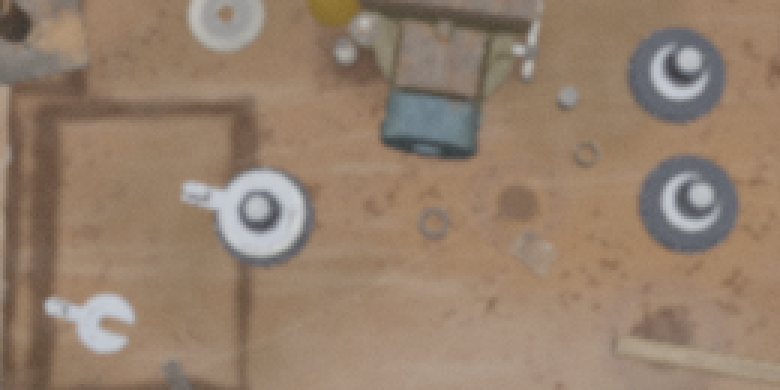

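In the side crop the loaded arbor is at about (250,120), with the white ring and the washer under its nut. In the top crop it is at (260,215), with the washer tail pointing to the upper left. The washer-like things are the one on the ring, top px (190,201), and a smaller loose horseshoe at top px (138,239). The one on the ring under the nut fits the description. The two spare arbors are at top px (332,157) and (340,198). I haven't found the bolt yet.

```bash
python3 - <<'E'
from h import *
s=arm.state();R=s["tool_rot"]
for uv,z in [((196,199),.085),((198,204),.010),((175.5,194.5),.06)]: print(uv,at("top",uv,z).round(4))
print(at("side",(150+258/3.2,150+66/3.2),.085), at("side",(150+250/3.2,150+152/3.2),.014))
t=np.array([.43,.137,.26]);print("tool shift mm",(R.T@(t-s["tool_pos"])*1000).round())
i=arm.camera_info("side");print(-i["R"].T@i["t"])
E
```

```text
(196, 199) [0.4495 0.1396 0.085 ]
(198, 204) [0.4431 0.1416 0.01  ]
(175.5, 194.5) [0.4699 0.2112 0.06  ]
[0.46062557 0.14092791 0.085     ] [0.44681969 0.10736743 0.014     ]
tool shift mm [ 450. -581.  -55.]
[ 0.26201893 -0.90760603  0.39965195]
```

```bash
python3 -m crank '[[30,-38,-10,0,0,0],[60,-77,-20,0,0,0],[90,-116,-40,0,0,0],[120,-155,-55,0,0,0],[150,-194,-55,0,0,0],[180,-232,-55,0,0,0],[210,-271,-55,0,0,0],[240,-310,-55,0,0,0],[270,-349,-55,0,0,0],[300,-387,-55,0,0,0],[330,-426,-55,0,0,0],[360,-465,-55,0,0,0]]' 0 && python3 -m crank '[[30,-38,0,0,0,0],[60,-77,0,0,0,0],[90,-116,0,0,0,0],[90,-116,0,0,0,0],[90,-116,0,0,0,0]]'
python3 - <<'E'
from h import *
im=arm.camera("wrist");s=arm.state();print(s["tool_pos"],s["tool_rot"],s["qpos"])
cv2.imwrite("pics/w1.png",cv2.resize(im[:,:,::-1],(800,600),interpolation=3));np.save("w1.npy",im)
for q in("ring","washer","washer_fin","arbor_a","nut_a_grip","bolt","rusty_nut"):
    print(q,[(round(d["conf"],2),[int(v) for v in d["box"]]) for d in arm.boxes_of(q,"wrist")])
print(px("wrist",[.447,.141,.085]))
E
```

```text
clock: 2.1
tool_pos: [0.3702, 0.0053, 0.2609]
tool_rot: [[0.971, 0.239, 0.002], [0.239, -0.971, -0.001], [0.002, 0.001, -1.0]]
wrist_force: [0.4, -0.2, 0.2]
gripper_width: 1.0
clock: 2.6
tool_pos: [0.4294, 0.138, 0.26]
tool_rot: [[0.971, 0.241, -0.001], [0.241, -0.971, -0.001], [-0.002, 0.001, -1.0]]
wrist_force: [-0.1, -0.2, 1.1]
gripper_width: 1.0
[0.42933637 0.1370454  0.26033805] [[ 9.71052207e-01  2.38866548e-01 -6.19303710e-04]
 [ 2.38865957e-01 -9.71052134e-01 -8.98212491e-04]
 [-8.15929107e-04  7.24280648e-04 -9.99999405e-01]] [ 1.83662619e-01 -1.39075804e-01  1.48416314e+00 -7.90180613e-04
  1.79727818e+00  1.51308360e+00]
ring [(0.8, [222, 120, 291, 189])]
washer [(0.7, [201, 112, 288, 185]), (0.7, [95, 174, 151, 219])]
washer_fin [(0.69, [98, 172, 150, 220])]
arbor_a [(0.67, [498, 117, 512, 173]), (0.65, [475, 190, 512, 243]), (0.63, [219, 115, 298, 190])]
nut_a_grip [(0.17, [415, 210, 434, 241])]
bolt [(0.68, [341, 34, 367, 57])]
rusty_nut [(0.56, [367, 177, 392, 204])]
[258.75047034 163.22243438]
```

View pics/w1.png

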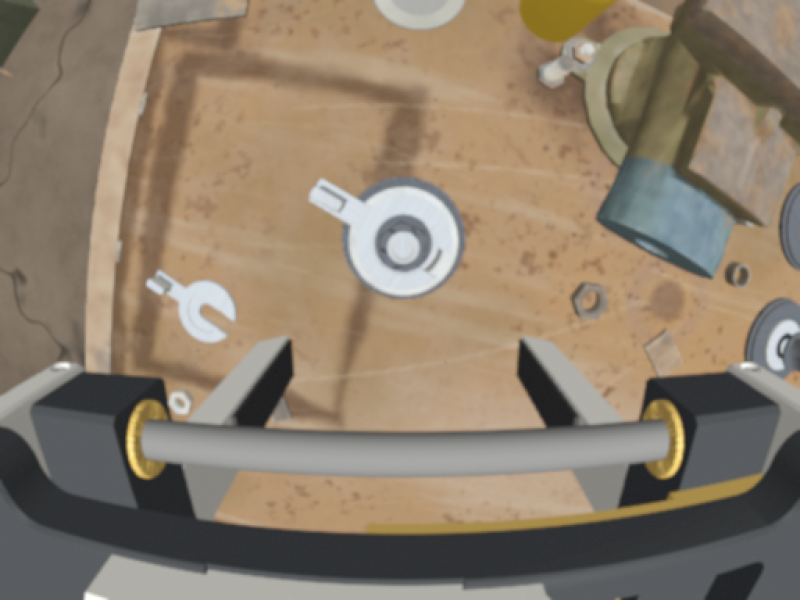

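Wrist view: the loaded arbor's stud top is at wrist px (258.6,157.4), and the tail points to the upper left. The small loose horseshoe is at px (130,197). I'll get closer to read the nut's flats and the tail angle.

```bash
python3 -m crank '[[-20,0,30,0,0,0],[-30,0,60,0,0,0],[-30,0,100,0,0,0],[-30,0,130,0,0,0],[-30,0,130,0,0,0],[-30,0,130,0,0,0]]'
python3 - <<'E'
from h import *
im=arm.camera("wrist");s=arm.state();print(s["tool_pos"])
np.save("w2.npy",im);print([(q,[(round(d["conf"],2),[int(v) for v in d["box"]]) for d in arm.boxes_of(q,"wrist")]) for q in ("washer","nut_a_grip","ring")])
p=px("wrist",[.447,.141,.085]);print(p)
x,y=int(p[0])-80,max(int(p[1])-80,0);print(x,y)
cv2.imwrite("pics/w2.png",cv2.resize(im[y:y+120,x:x+160,::-1],None,fx=5,fy=5,interpolation=cv2.INTER_CUBIC))
E
```

```text
clock: 3.6
tool_pos: [0.4006, 0.13, 0.131]
tool_rot: [[0.971, 0.238, 0.0], [0.238, -0.971, -0.0], [0.0, 0.0, -1.0]]
wrist_force: [0.3, -0.2, 0.1]
gripper_width: 0.999
[0.40156334 0.13019195 0.13227561]
[('washer', [(0.77, [167, 82, 303, 181]), (0.67, [42, 171, 113, 229]), (0.29, [202, 79, 315, 193])]), ('nut_a_grip', []), ('ring', [(0.6, [204, 86, 306, 187])])]
[259.47325548 149.97793539]
179 69
```

View pics/w2.png

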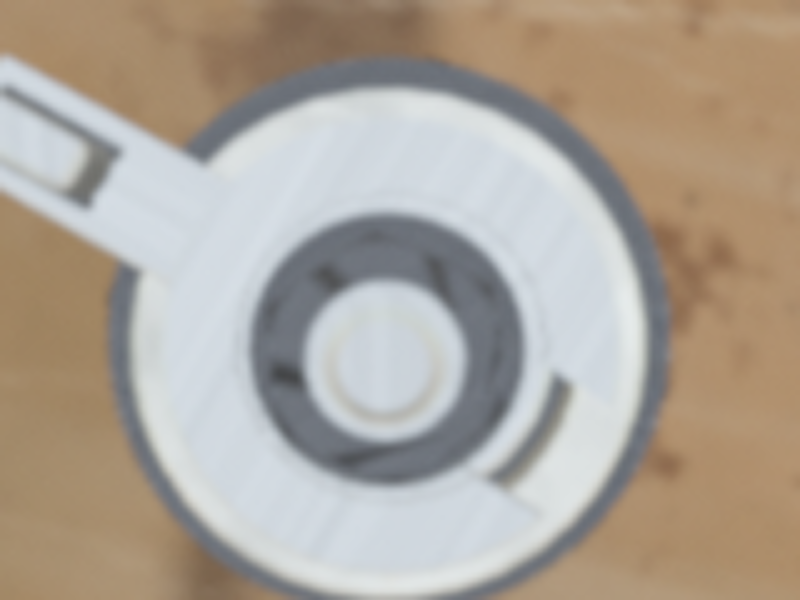

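```bash
python3 - <<'E'
from h import *
o=np.array([179,69])
for n,c,z in [("stud",(386,360),.085),("collar",(388,349),.046),("washer",(390,345),.042),("ringfoot",(388,335),.012),("fin",(42,140),.066),("slotmid",(560,445),.038)]:
    print(n,at("wrist",o+np.array(c)/5,z).round(4))
im=np.load("w2.npy")[:,:,::-1]
ax=at("wrist",o+np.array((386,360))/5,.085)[:2]
# metric rectification at hex top, 0.1mm/px, image x = world x, image y = -world y
outs=[]
for z in(.074,.060):
    n=400;M=np.zeros((n,n,2),np.float32)
    for i in range(0,n):
        for j in range(0,n,1):
            M[i,j]=0
    g=np.arange(0,n+1,40);C=np.array([[px("wrist",[ax[0]+(j-200)*.00015,ax[1]-(i-200)*.00015,z]) for j in g] for i in g],np.float32)
    m=cv2.resize(C,None,fx=40,fy=40,interpolation=1)[20:420,20:420]
    r=cv2.remap(np.ascontiguousarray(im),m[...,0].copy(),m[...,1].copy(),cv2.INTER_CUBIC)
    gray=cv2.cvtColor(r,6).astype(float);outs.append(np.clip((gray-20)*2,0,255).astype(np.uint8))
cv2.imwrite("pics/w2r.png",np.hstack(outs))
E
```

```text
stud [0.4531 0.1451 0.085 ]
collar [0.4528 0.145  0.046 ]
washer [0.4534 0.1448 0.042 ]
ringfoot [0.4538 0.1456 0.012 ]
fin [0.4753 0.21   0.066 ]
slotmid [0.4428 0.1096 0.038 ]
```

View pics/w2r.png

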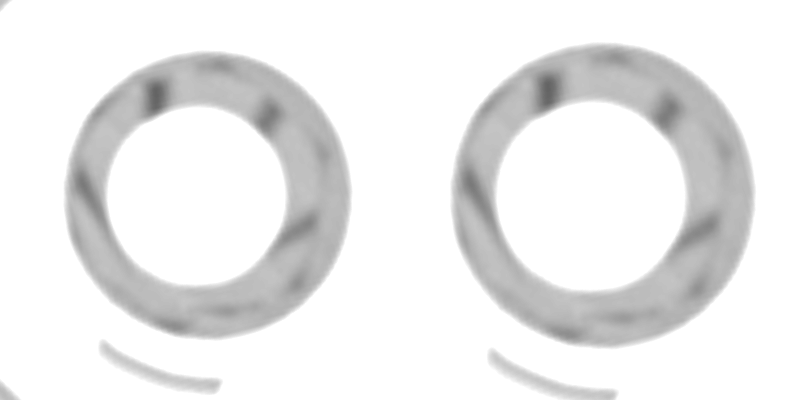

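```bash
python3 -m crank '[[0,-45,0,0,0,0],[0,-90,20,0,0,0],[0,-110,35,0,0,0],[0,-110,35,0,0,0],[0,-110,35,0,0,0]]'
python3 - <<'E'
from h import *
im=arm.camera("wrist");s=arm.state();print(s["tool_pos"]);np.save("w3.npy",im)
p=px("wrist",[.453,.145,.065]);print(p)
def enh(im,x,y,w,h):
    g=cv2.cvtColor(np.ascontiguousarray(im[y:y+h,x:x+w]),7).astype(float)
    g=cv2.resize(g,None,fx=400/w,fy=400/w,interpolation=2);return np.clip((g-50)*3.2,0,255).astype(np.uint8)
x,y=int(p[0])-30,int(p[1])-30
w2=np.load("w2.npy")
print(x,y,im[y:y+60,x:x+60].min(),np.median(im[y+20:y+40,x:x+60]))
cv2.imwrite("pics/w3.png",np.hstack([enh(im,x,y,60,60),enh(w2,226,110,60,60)]))
E
```

```text
clock: 4.3
tool_pos: [0.3748, 0.2372, 0.0964]
tool_rot: [[0.971, 0.24, 0.001], [0.24, -0.971, -0.0], [0.001, 0.001, -1.0]]
wrist_force: [0.3, 0.1, 0.4]
gripper_width: 0.998
[0.37527429 0.2369158  0.09679703]
[399.20753193 145.54111607]
369 115 56 193.0
```

View pics/w3.png

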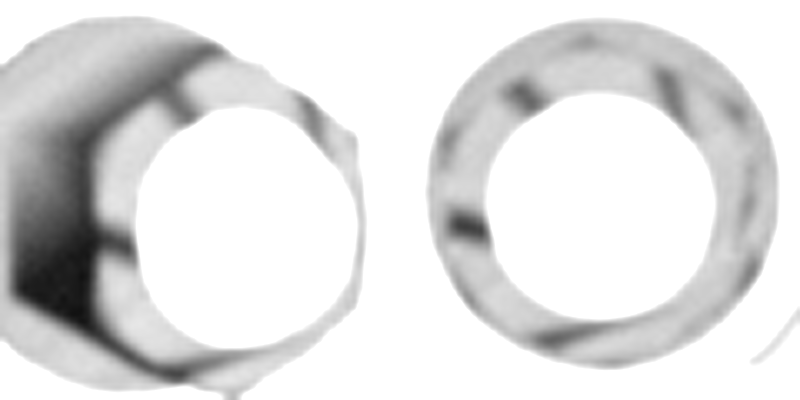

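The hexagon shows clearly in the left half, with corners at about (95,130), (95,312), (228,392), (357,300), (357,135) and (215,45).

```bash
python3 - <<'E'
from h import *
P=np.array([at("wrist",np.array([369,115])+np.array(c)/6.667,.074)[:2] for c in [(95,130),(95,312),(228,392),(357,300),(357,135),(215,45)]])
print(P.round(4),P.mean(0))
d=P-P.mean(0);a=np.degrees(np.arctan2(d[:,1],d[:,0]));print(a.round(1),np.linalg.norm(d,axis=1).round(4))
print("corner mod60",np.degrees(np.angle(np.exp(6j*np.radians(a)).mean()))/6)
s=arm.state();R=s["tool_rot"];print("tool y ang",np.degrees(np.arctan2(R[1,1],R[0,1])),s["qpos"])
print(at("wrist",np.array([369,115])+np.array((248,228))/6.667,.085))
for c in [(95,130)]:pass
E
```

```text
[[0.4564 0.1646]
 [0.4373 0.1587]
 [0.4333 0.1395]
 [0.448  0.1261]
 [0.4659 0.1321]
 [0.4698 0.153 ]] [0.45178448 0.14566145]
[  76.3  137.8 -161.6 -101.1  -43.9   22.1] [0.0195 0.0195 0.0195 0.02   0.0196 0.0195]
corner mod60 18.270967328862355
tool y ang -76.20793544041646 [ 4.35819747e-01 -1.05525516e-01  1.77956114e+00 -7.26980984e-04
  1.46544064e+00  1.76597449e+00]
[0.45098884 0.14889377 0.085     ]
```

```bash
python3 -m crank '[[0,0,-35,0,0,-8],[20,40,-35,0,0,-16],[40,80,-35,0,0,-24],[53,107,-35,0,0,-32],[53,107,-35,0,0,-40],[53,107,-35,0,0,-48],[53,107,-35,0,0,-56],[53,107,-35,0,0,-64.5],[53,107,-35,0,0,-64.5],[53,107,-35,0,0,-64.5]]'
python3 - <<'E'
from h import *
im=arm.camera("wrist");s=arm.state();R=s["tool_rot"];print(s["tool_pos"],s["qpos"],np.degrees(np.arctan2(R[1,1],R[0,1])))
for z in (.074,.085):
  for a in(.452,.146),: print(px("wrist",[*a,z]))
cv2.imwrite("pics/w4.png",cv2.resize(im[130:330,130:390,::-1],None,fx=3,fy=3,interpolation=2))
print((R.T@(np.array([.452,.146,.05])-s["tool_pos"])*1000).round(1))
E
```

```text
clock: 5.35
tool_pos: [0.452, 0.1449, 0.1315]
tool_rot: [[0.207, 0.978, 0.002], [0.978, -0.207, 0.0], [0.0, 0.002, -1.0]]
wrist_force: [0.7, 1.0, -0.1]
gripper_width: 1.002
[0.45181329 0.14516503 0.13130035] [ 1.91511759e-01 -5.59991942e-02  1.66347639e+00 -2.52671611e-04
  1.53256435e+00  3.99555599e-01] -11.91950811863867
[258.6659558  203.38864284]
[258.67704046 207.1244831 ]
[ 0.8 -0.1 81.3]
```

View pics/w4.png

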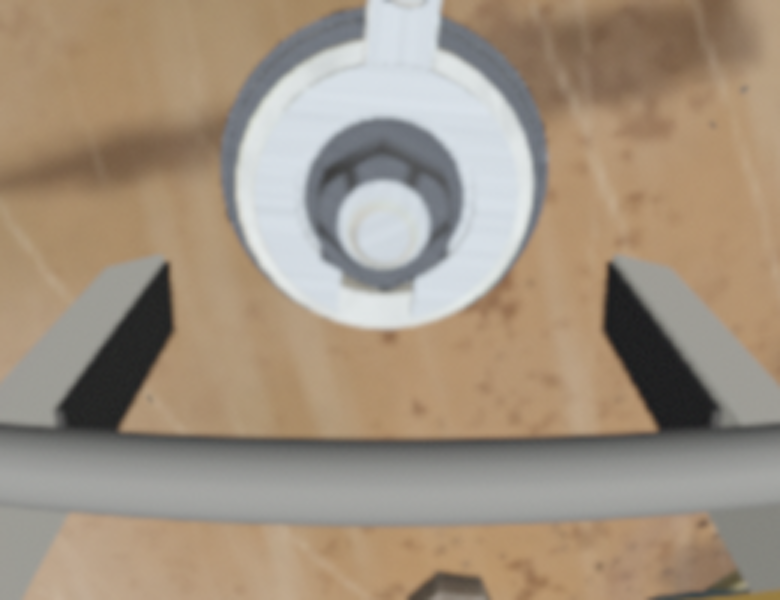

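The nut is centred between the fingers and its flats face them. Going down, then gripping gently.

```bash
python3 -m crank '[[1,0,30,0,0,0],[1,0,60,0,0,0],[1,0,76,0,0,0],[1,0,81,0,0,0],[1,0,81,0,0,0],[1,0,81,0,0,0]]' && python3 -c "
from h import *
s=arm.state();print(s['tool_pos'],s['wrist_force'],s['torque'],s['gripper_width'])"
python3 -m crank '[[0,0,0,0,0,0],[0,0,0,0,0,0],[0,0,0,0,0,0],[0,0,0,0,0,0],[0,0,0,0,0,0],[0,0,0,0,0,0],[0,0,0,0,0,0],[0,0,0,0,0,0],[0,0,0,0,0,0],[0,0,0,0,0,0]]' 255 40
python3 -c "
from h import *
s=arm.state();R=s['tool_rot'];print(s['tool_pos'],s['wrist_force'],s['torque'],s['gripper_width'],np.degrees(np.arctan2(R[1,1],R[0,1])))"
```

```text
clock: 6.0
tool_pos: [0.4524, 0.1469, 0.0507]
tool_rot: [[0.204, 0.979, 0.002], [0.979, -0.204, 0.0], [0.001, 0.002, -1.0]]
wrist_force: [0.6, -0.6, 0.8]
gripper_width: 1.002
[0.45244255 0.14689    0.05074501] [ 0.57933833 -0.5613881   0.77674692] [-0.05699418 -0.05523247 -0.02616048] 1.0020844988761914
clock: 7.0
tool_pos: [0.4513, 0.1468, 0.0494]
tool_rot: [[0.203, 0.979, -0.0], [0.979, -0.203, -0.0], [-0.0, -0.0, -1.0]]
wrist_force: [-0.6, 0.1, -0.2]
gripper_width: 0.382
[0.45126206 0.14677987 0.04939984] [-0.60665702  0.12621244 -0.1567571 ] [-0.01925534  0.03921158 -0.02532602] 0.38200405599556986 -11.701922538238263
```

Gripped at 35.9 mm, so it's flat on the flats. Now feeling anticlockwise in small steps.

```bash
cat > m.py <<'E'
from h import *
s=arm.state();R=s['tool_rot'];print("T",s['torque'].round(3),"F",s['wrist_force'].round(1),"w",round(s['gripper_width'],3),"yaw",np.degrees(np.arctan2(R[1,1],R[0,1])).round(2),"z",s['tool_pos'].round(4),"q6",s['qpos'][5].round(3))
E
python3 -m crank '[[0,0,0,0,0,-1.5],[0,0,0,0,0,-3],[0,0,0,0,0,-3],[0,0,0,0,0,-3]]' >/dev/null; python3 m.py
python3 -m crank '[[0,0,0,0,0,-1.5],[0,0,0,0,0,-3],[0,0,0,0,0,-3],[0,0,0,0,0,-3]]' >/dev/null; python3 m.py
```

```text
T [ 0.028  0.2   -0.189] F [-1.2  0.3 -0.5] w 0.376 yaw -8.72 z [0.4512 0.1468 0.0494] q6 0.347
T [ 0.046  0.441 -0.493] F [-3.   0.   1.5] w 0.377 yaw -5.72 z [0.4511 0.1468 0.0494] q6 0.295
```

```bash
python3 -m crank '[[0,0,0,0,0,-1],[0,0,0,0,0,-2],[0,0,0,0,0,-2],[0,0,0,0,0,-2]]' >/dev/null; python3 m.py; python3 m.py
```

```text
T [ 0.15   0.697 -0.672] F [-4.   2.2  3.4] w 0.378 yaw -3.71 z [0.4511 0.1468 0.0494] q6 0.26
T [ 0.15   0.697 -0.672] F [-4.   2.2  3.4] w 0.378 yaw -3.71 z [0.4511 0.1468 0.0494] q6 0.26
```

The torque climbs in proportion to the angle (0.67 N m at 8°), so this is the tightening way and the thread is left-hand. I'll unwind, release, regrasp 60° further on and turn clockwise.

```bash
python3 -m crank '[[0,0,0,0,0,3],[0,0,0,0,0,6],[0,0,0,0,0,8],[0,0,0,0,0,8],[0,0,0,0,0,8]]' >/dev/null; python3 m.py
python3 -m crank '[[0,0,0,0,0,0],[0,0,0,0,0,0],[0,0,0,0,0,0],[0,0,0,0,0,0],[0,0,-40,0,0,0],[0,0,-40,0,0,0]]' 0 >/dev/null; python3 m.py
python3 -m crank '[[0,0,0,0,0,-8],[0,0,0,0,0,-16],[0,0,0,0,0,-24],[0,0,0,0,0,-32],[0,0,0,0,0,-40],[0,0,0,0,0,-48],[0,0,0,0,0,-56],[0,0,0,0,0,-60],[0,0,20,0,0,-60],[0,0,40,0,0,-60],[0,0,40,0,0,-60],[0,0,40,0,0,-60]]' >/dev/null; python3 m.py
```

```text
T [0.115 0.726 0.061] F [-3.9  0.4  1.4] w 0.381 yaw -11.61 z [0.4513 0.1468 0.0494] q6 0.398
T [ 0.006 -0.088  0.044] F [ 0.5 -0.  -0.2] w 0.851 yaw -11.7 z [0.4552 0.1474 0.0944] q6 0.399
T [ 0.015 -0.167  0.024] F [ 0.2  0.6 -0.2] w 1.001 yaw 48.3 z [0.4514 0.1467 0.0493] q6 -0.648
```

```bash
python3 -m crank '[[0,0,0,0,0,0],[0,0,0,0,0,0],[0,0,0,0,0,0],[0,0,0,0,0,0],[0,0,0,0,0,0],[0,0,0,0,0,0],[0,0,0,0,0,0],[0,0,0,0,0,0],[0,0,0,0,0,0]]' 255 45 >/dev/null; python3 m.py
python3 -m crank '[[0,0,0,0,0,2],[0,0,0,0,0,4],[0,0,0,0,0,6],[0,0,0,0,0,6],[0,0,0,0,0,6]]'  >/dev/null; python3 m.py
python3 -m crank '[[0,0,0,0,0,1],[0,0,0,0,0,2],[0,0,0,0,0,2],[0,0,0,0,0,2]]'  >/dev/null; python3 m.py
```

```text
T [-0.711  0.574  0.043] F [-3.6 -3.9  3.2] w 0.379 yaw 48.3 z [0.4502 0.1457 0.0493] q6 -0.648
T [-0.723  0.593  0.454] F [-3.7 -3.   3.5] w 0.383 yaw 42.37 z [0.4503 0.1457 0.0494] q6 -0.544
T [-0.67   0.582  0.445] F [-4.4 -3.5  3.8] w 0.381 yaw 40.37 z [0.4504 0.1458 0.0494] q6 -0.51
```

The torque levels off at 0.45 N m while turning on, so clockwise loosens. Backing off, rising 8 mm a turn.

```bash
python3 -m crank '[[0,0,-0.1,0,0,5],[0,0,-0.2,0,0,10],[0,0,-0.3,0,0,15],[0,0,-0.4,0,0,20],[0,0,-0.6,0,0,25],[0,0,-0.7,0,0,30],[0,0,-0.8,0,0,35],[0,0,-0.9,0,0,40],[0,0,-1.0,0,0,45],[0,0,-1.1,0,0,50],[0,0,-1.2,0,0,55],[0,0,-1.3,0,0,60]]'  >/dev/null; python3 m.py
```

```text
T [-0.545  0.426  0.534] F [-1.2 -3.4  1.8] w 0.382 yaw -19.83 z [0.4511 0.146  0.0507] q6 0.541
```

```bash
python3 -m crank '[[0,0,-0.1,0,0,5],[0,0,-0.2,0,0,10],[0,0,-0.3,0,0,15],[0,0,-0.4,0,0,20],[0,0,-0.6,0,0,25],[0,0,-0.7,0,0,30],[0,0,-0.8,0,0,35],[0,0,-0.9,0,0,40],[0,0,-1.0,0,0,45],[0,0,-1.1,0,0,50],[0,0,-1.2,0,0,55],[0,0,-1.3,0,0,60]]'  >/dev/null; python3 m.py
python3 -m crank '[[0,0,-0.1,0,0,5],[0,0,-0.2,0,0,10],[0,0,-0.3,0,0,15],[0,0,-0.4,0,0,20],[0,0,-0.6,0,0,25],[0,0,-0.7,0,0,30],[0,0,-0.8,0,0,35],[0,0,-0.9,0,0,40],[0,0,-0.9,0,0,40]]'  >/dev/null; python3 m.py
```

```text
T [-0.639  0.142  0.429] F [ 0.3 -6.3  1.9] w 0.38 yaw -79.85 z [0.4517 0.1453 0.0521] q6 1.588
T [-0.797  0.101  0.455] F [-0.9 -5.4  2.6] w 0.384 yaw -119.74 z [0.4517 0.1448 0.053 ] q6 2.284
```

```bash
python3 -m crank '[[0,0,0,0,0,-2],[0,0,0,0,0,-5],[0,0,0,0,0,-5]]'  >/dev/null; python3 m.py
python3 -m crank '[[0,0,0,0,0,0],[0,0,0,0,0,0],[0,0,0,0,0,0],[0,0,0,0,0,0],[0,0,-20,0,0,0],[0,0,-60,0,0,0],[0,0,-85,0,0,0],[0,0,-85,0,0,0]]' 119 >/dev/null; python3 m.py
python3 - <<'E'
from h import *
s=arm.state();R=s["tool_rot"]
# tool y should be perpendicular to tail
print("tool x ang",np.degrees(np.arctan2(R[1,0],R[0,0])),s["clock"],s["qpos"])
t=np.array([.4522,.146,.135]);print((R.T@(t-s["tool_pos"])*1000).round())
E
```

```text
T [-0.849  0.075  0.008] F [-0.6 -7.   2. ] w 0.378 yaw -114.68 z [0.4517 0.1448 0.053 ] q6 2.196
T [ 0.055 -0.047  0.012] F [0.3 0.3 0.4] w 0.534 yaw -114.68 z [0.4543 0.1476 0.1426] q6 2.197
tool x ang -24.686791899647435 16.7 [ 1.95208985e-01 -6.10123634e-02  1.64559880e+00  1.71944376e-04
  1.54751560e+00  2.19684629e+00]
[-1.  2.  8.]
```

```bash
python3 -m crank '[[-2,-14,0,0,0,-8],[-4,-28,0,0,0,-16],[-6,-42,0,0,0,-24],[-8,-56,0,0,0,-32],[-10,-71,0,0,0,-40],[-10,-71,0,0,0,-48],[-10,-71,0,0,0,-56],[-10,-71,0,0,0,-64],[-10,-71,0,0,0,-72],[-10,-71,0,0,0,-80],[-10,-71,0,0,0,-88],[-10,-71,0,0,0,-96]]'  >/dev/null
python3 -m crank '[[0,0,0,0,0,-2],[0,0,0,0,0,-2]]' >/dev/null;python3 m.py
python3 - <<'E'
from h import *
im=arm.camera("wrist");s=arm.state();R=s["tool_rot"];np.save("w5.npy",im)
print(s["tool_pos"],"tool x ang",np.degrees(np.arctan2(R[1,0],R[0,0])))
p=px("wrist",[.475,.216,.0675]);print(p)
cv2.imwrite("pics/w5.png",cv2.resize(im[130:330,130:390,::-1],None,fx=3,fy=3,interpolation=2))
E
```

```text
T [-0.031 -0.023 -0.023] F [-0.7  0.7 -0.4] w 0.53 yaw -16.71 z [0.4712 0.2153 0.1362] q6 0.611
[0.47133449 0.21535179 0.13643605] tool x ang 73.2562378247193
[262.76601395 198.7375552 ]
```

View pics/w5.png

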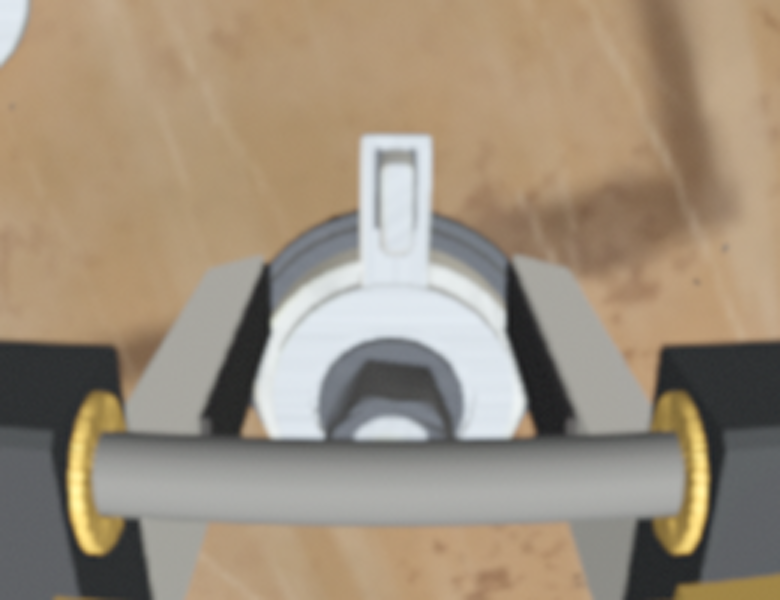

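The fin top is at wrist px (262.7,199), within a pixel of the prediction for (0.475,0.216), and it lines up with the tool x axis. Going down to it.

```bash
python3 -m crank '[[2,3.3,30,0,0,0],[2,3.3,60,0,0,0],[2,3.3,80,0,0,0],[2,3.3,90,0,0,0],[2,3.3,90,0,0,0],[2,3.3,90,0,0,0]]'  >/dev/null;python3 m.py
python3 -m crank '[[0,0,0,0,0,0],[0,0,0,0,0,0],[0,0,0,0,0,0],[0,0,0,0,0,0],[0,0,0,0,0,0],[0,0,0,0,0,0],[0,0,0,0,0,0],[0,0,0,0,0,0],[0,0,0,0,0,0]]' 255 35 >/dev/null; python3 m.py
```

```text
T [-0.052 -0.124  0.004] F [ 0.3  0.4 -0.1] w 0.535 yaw -16.72 z [0.4763 0.2166 0.0486] q6 0.61
T [-0.056  0.173 -0.042] F [-0.2  0.2  2.8] w 0.102 yaw -16.7 z [0.4757 0.2165 0.048 ] q6 0.61
```

```bash
python3 -m crank '[[0,0,0,0,0,0],[0,0,-0.5,0,0,0],[3,0,-0.6,0,0,0],[6,0,-0.6,0,0,0],[10,0,-0.6,0,0,0],[10,0,-0.6,0,0,0]]' 255 60 >/dev/null;python3 m.py
python3 -m crank '[[5,0,0,0,0,0],[10,0,0,0,0,0],[16,0,0,0,0,0],[20,0,0,0,0,0],[20,0,0,0,0,0]]' >/dev/null; python3 m.py
```

```text
T [-0.043  0.099 -0.037] F [-0.9  0.5 -1.2] w 0.103 yaw -16.68 z [0.4787 0.2268 0.0481] q6 0.626
T [ 0.218 -0.096  0.01 ] F [-0.2  2.1 -2. ] w 0.101 yaw -16.66 z [0.4846 0.2463 0.0485] q6 0.656
```

```bash
python3 -m crank '[[7,0,0,0,0,0],[15,0,0,0,0,0],[23,0,0,0,0,0],[31,0,0,0,0,0],[39,0,0,0,0,0],[47,0,0,0,0,0],[55,0,0,0,0,0],[65,0,-2,0,0,0],[78,0,-3,0,0,0],[92,0,-3,0,0,0],[106,0,-3,0,0,0],[120,0,-3,0,0,0]]' >/dev/null;python3 m.py
python3 - <<'E'
from h import *
im=arm.camera("wrist");im2=arm.camera("top")
a=cv2.resize(im[::,:,::-1],None,fx=.9,fy=.9);b=cv2.resize(im2[150:280,100:270,::-1],(339,345*260//340),interpolation=2)
b=cv2.copyMakeBorder(b,0,a.shape[0]-b.shape[0],0,0,0);cv2.imwrite("pics/w6.png",np.hstack([a,b]))
E
```

```text
T [ 0.12  -0.149 -0.008] F [ 0.6 -0.4 -3.5] w 0.102 yaw -16.69 z [0.5192 0.3614 0.0514] q6 0.81
```

View pics/w6.png

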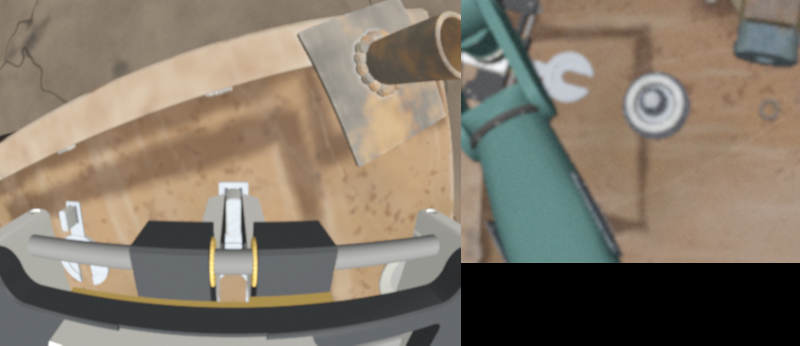

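The washer is held level and well clear of the arbor, the ring is still on its foot at inset px (655,103), and the bench below is free. Lowering.

```bash
python3 -m crank '[[0,0,10,0,0,0],[0,0,20,0,0,0],[0,0,28,0,0,0],[0,0,33,0,0,0],[0,0,33,0,0,0],[0,0,33,0,0,0]]' >/dev/null;python3 m.py
python3 -m crank '[[0,0,1,0,0,0],[0,0,2,0,0,0],[0,0,3,0,0,0],[0,0,3.5,0,0,0],[0,0,3.5,0,0,0]]' >/dev/null;python3 m.py
```

```text
T [ 0.138 -0.098  0.04 ] F [-1.1  0.3 -2.7] w 0.1 yaw -16.72 z [0.5189 0.3599 0.0185] q6 0.808
T [ 0.078 -0.091  0.031] F [-0.7  0.5 -2.9] w 0.101 yaw -16.7 z [0.519  0.3602 0.0152] q6 0.809
```

```bash
python3 -m crank '[[0,0,0.5,0,0,0],[0,0,1,0,0,0],[0,0,1,0,0,0]]' >/dev/null;python3 m.py
python3 -m crank '[[0,0,0.5,0,0,0],[0,0,1,0,0,0],[0,0,1,0,0,0]]' >/dev/null;python3 m.py
```

```text
T [-0.104  0.09  -0.014] F [-1.5  0.5  0.1] w 0.098 yaw -16.7 z [0.5191 0.3602 0.0147] q6 0.809
T [-0.352  0.475 -0.069] F [-2.3 -0.   4.8] w 0.1 yaw -16.7 z [0.5192 0.3603 0.0145] q6 0.809
```

```bash
python3 -m crank '[[0,0,0,0,0,0],[0,0,0,0,0,0],[0,0,0,0,0,0],[0,0,0,0,0,0],[0,0,-10,0,0,0],[0,0,-40,0,0,0],[0,0,-90,0,0,0],[-20,0,-130,0,0,0],[-60,0,-150,0,0,0],[-60,0,-150,0,0,0]]' 119 >/dev/null;python3 m.py
python3 - <<'E'
from h import *
im=arm.camera("wrist");s=arm.state();print(s["clock"]);im2=arm.camera("side")
R=s["tool_rot"]
a=cv2.resize(im[::,:,::-1],None,fx=.9,fy=.9);b=cv2.resize(im2[150:280,130:300,::-1],(339,260),interpolation=2)
b=cv2.copyMakeBorder(b,0,a.shape[0]-b.shape[0],0,0,0);cv2.imwrite("pics/w7.png",np.hstack([a,b]))
for q in("washer","ring","nut_a_grip"):print(q,[(round(d["conf"],2),[int(v) for v in d["box"]]) for d in arm.boxes_of(q,"wrist")])
print(px("wrist",[.4985,.29,.008]))
E
```

```text
T [ 0.023 -0.075 -0.019] F [-0.3 -0.3 -0.3] w 0.535 yaw -16.86 z [0.5034 0.3009 0.1696] q6 0.737
24.8
washer [(0.86, [103, 147, 151, 226]), (0.83, [221, 113, 291, 224])]
ring [(0.77, [218, 271, 291, 335])]
nut_a_grip []
[260.28789296 192.42544276]
```

View pics/w7.png

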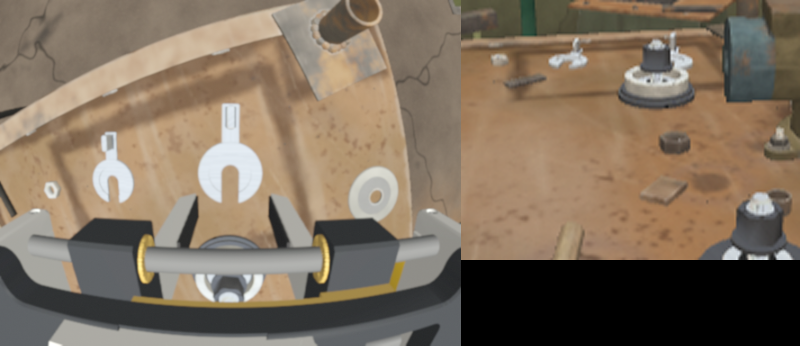

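The washer lies flat with its fin up, at wrist px (256,192) against a predicted (260,192). The ring is seated under its nut and the gripper is clear at 0.17 m. Handing in.

```bash
python3 -c "
from cell import arm
print(arm.sign_off())"
```

```text
the job is handed in; nothing more can be done
None
```

The nut is backed off, the washer lies flat on the bench with its fin up, and I handed the job in at about 25 s of the 67 s allowed. The hand-in gives no verdict.

- **Feeling the nut:** Turning anticlockwise only wound the stud up, reaching about 0.67 N m at 8° (0.14 rad, below the 0.2 rad limit). I stopped there and unwound it, so the loaded arbor's thread is left-hand.
- **Backing off:** After a regrasp, clockwise gave steadily at about 0.45 N m. I turned the nut about 163°, which should raise it about 3.6 mm. I worked that out from the turn and the thread pitch; I did not measure it in a picture.
- **Drawing the washer:** I gripped the fin and drew the washer out level, with wrist forces of only a few newtons. It was set down with about 5 N of contact.
- **Last checks:** The washer's centre is about 150 mm from the ring's centre, and the ring looks seated under its nut. The small loose horseshoe, rusty nut, offcut and spare arbors look untouched, and the gripper was clear at 0.17 m.
- **Not confirmed:** I never surely identified the bolt. The network's one good match looked like a bolt on the vise, so I did not check the loose bolt's position, though I felt no unexpected contact. The networks also mostly missed the nut, so I measured its pose by hand from an enhanced crop. The 35.9 mm grip against its 36 mm flats bears that out.

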